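# Screw the jar lid down to snug on the torque stand

## Robot

A 7-joint arm with a two-finger parallel gripper is mounted at the origin on a cart in front of the work surface, level with it; the furniture and walls round the work are solid. World frame = base frame: x ahead of the robot, y to its left, z up, the work surface at z = 0. Lengths are in mm, angles in rad, forces in N, time in s.
With the tool pointing down it reaches from about 350 to 900 mm from the base axis. Payload 19.9 kg.
Tool frame: the origin (TCP) lies between the finger pads; the fingertips stand 17 mm ahead of it and the grasp point (between the pads) lies 2 mm behind it (tip_reach is the distance from the TCP to the fingertips, in mm); z points along the fingers, y is the line along which they close (so a half turn about z gives the same grasp; the last joint's range is limited). The gripper opens to 85 mm and grips with 20 to 120 N. Pads are 22 mm wide; open, the fingers measure 114 mm over their backs; the gripper's body (76 mm by 85 mm) begins 54 mm behind the grasp point. The pads swing forward as they close: fully open they stand 13 mm farther back than shut.
Start: joints at [-1.173, 0.417, -0.01, 1.614, 0.005, 1.111, -0.053], TCP at [265.521, 565.775, 248.26] pointing down, gripper open.
Joint ranges: [-2.81, 2.81], [-0.39, 2.02], [-1.27, 1.25], [0.06, 2.57], [-1.19, 4.33], [0.19, 2], [-2.82, 2.82]. Speed limits (rad/s): [1.89, 1.89, 2.39, 2.39, 3.01, 3.01, 3.01].

## Interface

Orientations are given as a rotation vector (axis times angle).
In Python, from bench import * gives the robot as it stands.
- The arm moves only by the tool send_rows, never from a script. Its argument "increments" is a list of rows, each an object with "offset": the shift along the tool's x, y, z in cm, a list of three; "rotation": the turn, a rotation vector about the tool's x, y, z in degrees, a list of three; "jaw": the finger opening in cm, from 0 to 8.54. A call has 1 to 12 rows; each row shifts and turns the commanded pose from where the row before left it, along the tool's axes as they then stand; what a row does not reach is not made up. A row lasts 1/12 s, in which the tool goes at most 41.7 mm and 7.16 degrees, less where a joint would pass 70% of its speed; a pose out of reach is approached as far as the arm can. A call with a gripper value outside its range is refused whole. The fingers move at their own pace and stop on an object; the grip force is fixed at half the most. Time passes only in rows, so rows that do not move let the fingers close. It gives the time, the measured TCP pose, the force, the opening and the grip force at its end, in the units of the state.
- observe(): the state, without advancing time (a new reading comes with each control period).
- capture(name): name is "scene" or "top"; returns a dict with "img" (384x512x3 uint8, blue, green, red), "camera_matrix" (3x3 intrinsics, pixels), "origin" and "rotation" of the camera in the world. Camera axes: x right, y down, z forward; pixel columns grow to the right and rows downward; lengths in mm; the calibration is good to about 2 mm. A picture is of the moment at which its call begins. There is no depth.
- finish_job(): hands the job in; it is judged then, once.
The state is a dict: "clock": time; "joints": joint angles; "qd": joint speeds; "joint_torque": joint torques, N m; "tool_pos": TCP position; "orientation": TCP orientation; "force": force on the tool from outside, world axes, zero at the start; "torque": the same for the moment, N m; "opening": finger opening in mm; "gripper_force": force on a finger pad.
Only numpy, scipy, OpenCV 4.12 (cv2) and the standard library are available. Lean on these libraries where they do the work, as an engineer would, in place of code of your own. Each camera call takes 0.05 s, during which the arm holds its last target. There are 200 camera calls.

## Task

Stand the square glass jar upright in the square pocket of the torque stand, then screw its lid down clockwise until it is snug: when the seated lid drags the stand's sprung table round so that its pointer stands between the two raised marks, hold it there for a moment, never letting the pointer go past the second mark. Then let go and leave the jar in the pocket with the lid on, without tipping it and without disturbing the other things on the bench.

Things in the scene. Friction and masses are not known exactly. Their poses are not given: they have to be found in the camera images.
- jar_mid (a point): Low square clear-glass jar, brass bits inside, round knurled screw lid (the taller glass jar is a bystander). Glass body 50 x 50 mm, 46 mm high, edges rounded 5 mm; above it a neck of 38 mm diameter. The point is on its axis 25 mm above its underside; z up, x and y square to the flat sides; all four ways round fit alike. 0.25 to 0.45 kg with lid; may be carried by the lid.
- lid_mid (a point): The jar's aluminium lid, 54 mm in diameter, 24 mm high, started on the thread but 2 to 3.2 rad loose. The point is its centre; it turns with the lid. Tightens clockwise from above with 0.04 N m, sinking 1.9 mm per rad. Its underside is 14 mm or more above the square glass. Seated, the point is 47 to 50 mm above jar_mid: the hidden seal's thickness varies, so seating must be felt.
- stand: Torque stand, fixed to the bench: a dark steel round foot 140 mm in diameter and 18 mm high; the origin is the centre of its underside. On top a thin flat white zero line lies at the foot's -x side, and clockwise from it two raised white marks, 4 mm high, at 0.25 rad and 0.42 rad.
- pocket (a point): Square aluminium table 84 x 84 mm on the stand, its top 44 mm above the bench, with a square pocket in the middle for the jar's foot: 53 x 53 mm, 14 mm deep, 3 mm chamfer at the mouth. The point is the centre of the pocket's floor; x and y are square to the pocket's sides; it turns with the table.
- turntable (a joint): Clockwise turn of the table against its spring, rad, 0 at rest; a steel pointer on it runs over the foot. The torque on the jar is 1.2 N m per rad: 0.30 N m at the first mark (0.25 rad, snug), 0.50 at the second (0.42 rad, overtight beyond). While the lid screws down it stays below 0.1; once seated, lid, jar and table turn together. Let go, it springs back and the lid stays down.
Not all that is in view belongs to the job. Leave any green look-alike of the part that bears jar_mid alone.

How it is judged (in metres and radians):
On the way, in this order (a step that is already met when the one before it is completed fails the run):
1. the jar stands in the pocket (z of jar_mid in the frame of pocket below 0.028 m and horizontal distance between jar_mid and pocket below 0.005 m), for 0.1 s.
2. the lid is screwed down and its torque holds the pointer between the marks (value of joint turntable between 0.23 and 0.45 rad and z of lid_mid in the frame of jar_mid below 0.0503 m), for 0.2 s.
At the end, for the whole second after the job is handed in: The jar stands released, upright (within 0.06 rad) and at rest on the floor of the pocket (within 3 mm in height, 5 mm sideways), its lid still screwed home (its centre less than 50.3 mm above jar_mid), the table sprung back (below 0.1 rad) (all of step 1 and z of lid_mid in the frame of jar_mid below 0.0503 m and angle between jar_mid's own z axis and vertical below 0.06 rad and linear speed of jar below 0.01 m/s and value of joint turntable below 0.1 rad); the robot touches nothing.
It fails at once if the lid is overtightened: the pointer goes past the second mark (beyond 0.45 rad) (value of joint turntable above 0.45 rad).
It fails at once if the jar is tipped by more than 0.4 rad (angle between jar_mid's own z axis and vertical above 0.4 rad).
It fails at once if another thing on the bench is shifted by more than 3 cm (distance of any of solder_spool, white_tub, jar_a, tape_roll, film_can_2, lens_c from where it was at the start of the episode above 0.03 m).
It also fails if it takes over 67 s, if anything falls off the work surface, if the arm or the gripper's body presses on something with over 40 N, if the wrist force passes 120 N, or if a joint passes its speed limit or range.

## Working session

There is one attempt and no reset: what is moved stays moved. The work goes in short steps, Python scripts to look and compute and a tool call to move; the robot and the scene stay as the last step left them, time stands still between calls to the robot, and variables do not carry over. Pictures are saved under pics/ and viewed, at most 10 in all, crops included, and the job is handed in when it is done.

Besides the shell and the picture viewer there is one more tool, called after "Call:" in YAML: its name, and indented under it one key for each argument. send_rows: Moves the arm, as the interface text tells. Its arguments: {"type":"object","properties":{"increments":{"type":"array","items":{"type":"object","properties":{"offset":{"type":"array","items":{"type":"number"}},"rotation":{"type":"array","items":{"type":"number"}},"jaw":{"type":"number"}}}}},"required":["increments"]}

```bash
mkdir -p pics; ls; cat > h.py <<'E'
from bench import *
import numpy as np, cv2, json
def cap(n,f):
    c=capture(n); cv2.imwrite('pics/'+f+'.png',c['img']); 
    np.savez('pics/'+f+'.npz',**{k:np.array(v) for k,v in c.items()}); return c
def ray(c,u,v):
    K=np.array(c['camera_matrix']); d=np.array(c['rotation'])@np.linalg.inv(K)@np.array([u,v,1.]); return np.array(c['origin']),d/np.linalg.norm(d)
def onz(c,u,v,z):
    o,d=ray(c,u,v); return o+d*(z-o[2])/d[2]
def tri(rs):
    A=sum(np.eye(3)-np.outer(d,d) for o,d in rs); b=sum((np.eye(3)-np.outer(d,d))@o for o,d in rs); return np.linalg.solve(A,b)
E
python3 - <<'E'
from h import *
np.set_printoptions(precision=3,suppress=True)
a=cap('scene','s0');b=cap('top','t0')
for c in(a,b): print(c['camera_matrix'],c['origin'],c['rotation'])
s=observe();print(s)
cv2.imwrite('pics/both.png',np.vstack([cv2.resize(np.hstack([a['img'],b['img']]),(800,300)) ]))
E
```

```text
pics
[[387.708   0.    253.099]
 [  0.    387.708 194.887]
 [  0.      0.      1.   ]] [-200.203 -471.459  482.82 ] [-1.837  1.014 -0.625]
[[356.785   0.    257.001]
 [  0.    356.785 185.174]
 [  0.      0.      1.   ]] [395.155 -38.423 936.155] [-2.208  2.183 -0.078]
{'clock': 0.1, 'joints': array([-1.174,  0.418, -0.01 ,  1.614,  0.005,  1.111, -0.053]), 'qd': array([-0.   , -0.002, -0.001, -0.001,  0.002, -0.   , -0.001]), 'joint_torque': array([  0.001, -86.583,   0.68 , -43.564,   0.019,   0.005,   0.   ]), 'tool_pos': array([265.411, 565.534, 247.753]), 'orientation': array([-0.684, -3.066,  0.002]), 'force': array([ 0.694,  0.355, -0.788]), 'torque': array([-0.052, -0.043,  0.035]), 'gripper_force': 0.0, 'opening': 85.36807501936352}
```

View pics/s0.png

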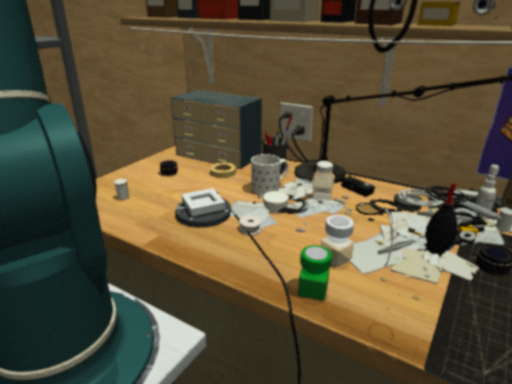

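View pics/t0.png

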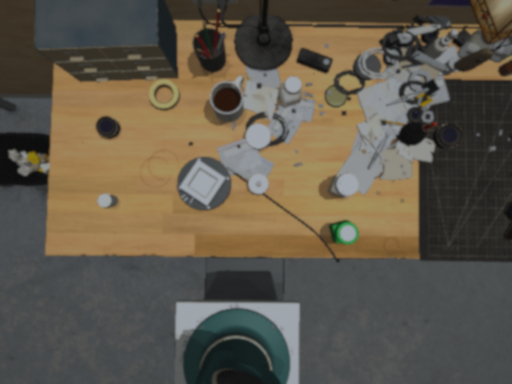

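The scene shows the stand at scene (204,207) and top (204,183). Lid-bearing candidates:
- A: scene (339,238), top (345,185)
- B, a taller bottle or jar: scene (323,178), top (290,88)
- C, the green look-alike: scene (315,272), top (345,232)
- D, white tub: scene (275,200), top (258,135)
- E, solder spool: scene (250,222), top (258,184)
- F, film can: scene (121,188), top (106,201)

A fits the description best, so I'll check it in a close crop.

```bash
sed -i "s/np.array(c\['rotation'\])@np/cv2.Rodrigues(np.array(c['rotation'],float))[0]@np/" h.py
python3 - <<'E'
from h import *
a=cv2.imread('pics/s0.png');b=cv2.imread('pics/t0.png')
r=lambda i,x,y,w,h:cv2.resize(i[y:y+h,x:x+w],(400,300),interpolation=cv2.INTER_CUBIC)
cv2.imwrite('pics/c0.png',np.vstack([np.hstack([r(a,290,200,92,69),r(b,310,155,80,60)]),np.hstack([r(a,164,170,92,69),r(b,164,153,80,60)])]))
E
```

```text
(no output)
```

View pics/c0.png

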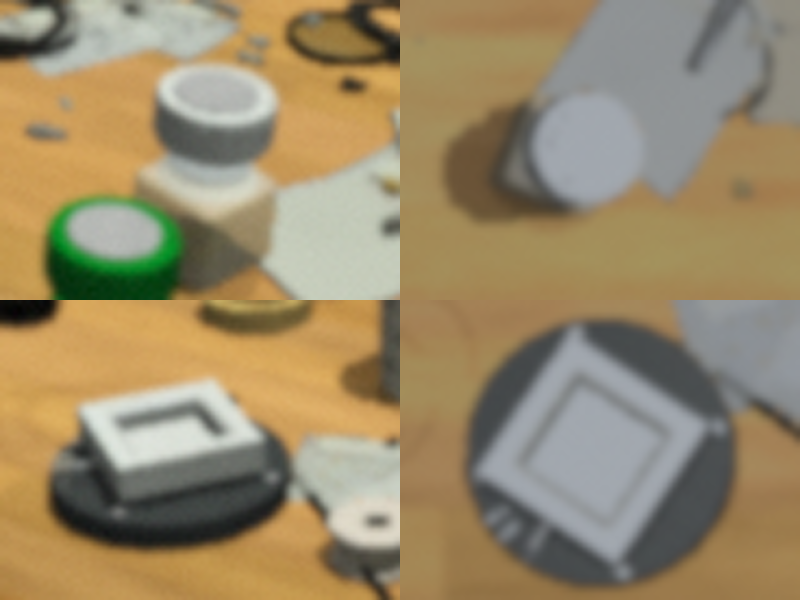

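The crop confirms A. It has a square clear body with a brass-coloured fill, a round neck and a knurled grey lid, with lid-top centre at scene (340,222) and top (347,185). The stand's table is rotated about 34° in the top view, and the jar about 25°.

```bash
python3 - <<'E'
from h import *
np.set_printoptions(precision=1,suppress=True)
a={k:v for k,v in np.load('pics/s0.npz').items()};b={k:v for k,v in np.load('pics/t0.npz').items()}
S=lambda x,y,X,Y:(X+x/4.348-.4,Y+y/4.348-.4)
T=lambda x,y,X,Y:(X+x/5-.4,Y+y/5-.4)
def rep(n,ps,pt):
    r=[ray(a,*ps),ray(b,*pt)];p=tri(r);g=[np.linalg.norm(np.cross(p-o,d)) for o,d in r];print(n,p,'gap',np.array(g));return p
rep('lidtop',S(217,95,290,200),T(187.5,149,310,155))
sc=[(82,410),(210,378),(265,437),(120,470)];tc=[(478,475),(578,332),(716,425),(620,570)]
P=[rep('tab',S(x,y-300,164,170),T(u-400,v-300,164,153)) for (x,y),(u,v) in zip(sc,tc)]
P=np.array(P);print(P.mean(0),[np.degrees(np.arctan2(*(P[(i+1)%4]-P[i])[[1,0]])) for i in range(4)],[np.linalg.norm(P[(i+1)%4]-P[i]) for i in range(4)])
# table by mask
t=cv2.imread('pics/t0.png');g=t[150:215,170:240].astype(int)
m=((g.min(2)>105)&((g.max(2)-g.min(2))<45)).astype(np.uint8)
cs,_=cv2.findContours(m,0,2);
for c in cs:
    if cv2.contourArea(c)>200:
        (x,y),wh,an=cv2.minAreaRect(c);print('rect',x+170,y+150,wh,an,onz(b,x+170,y+150,44))
d=((g.max(2)<95)).astype(np.uint8)|m
cs,_=cv2.findContours(d,0,2);c=max(cs,key=cv2.contourArea);(x,y),r=cv2.minEnclosingCircle(c);M=cv2.moments(c);print('foot',x+170,y+150,r,onz(b,x+170,y+150,18),onz(b,M['m10']/M['m00']+170,M['m01']/M['m00']+150,18))
print('foot hand',onz(b,*T(602-400,452-300,164,153),18))
# jar body edges
for z,q in((46,[(525,105),(497,175),(565,210)]),(0,[(525,105),(497,175),(565,210)])): print([onz(b,*T(u-400,v,310,155),z)[:2] for u,v in q])
print('jar body top corners scene z46',[onz(a,*S(x,y,290,200),46)[:2] for x,y in((140,187),(277,185),(205,215))])
E
```

```text
lidtop [ 451.4 -263.2   88.9] gap [1.4 1.4]
tab [442.5 145.4  41.6] gap [2.6 2.6]
tab [511.9  99.8  45.5] gap [1.8 1.8]
tab [466.9  28.6  45.8] gap [0.2 0.2]
tab [394.8  74.2  45. ] gap [1.1 1.1]
[454.   87.   44.5] [np.float64(-33.30774947279022), np.float64(-122.3210442508134), np.float64(147.69643052479083), np.float64(56.21645443578766)] [np.float64(83.18635904982891), np.float64(84.20698704967536), np.float64(85.27142319266315), np.float64(85.75732864705552)]
rect 203.49868774414062 182.6598243713379 (37.561485290527344, 36.88177490234375) 34.159690856933594 [453.8  86.6  44. ]
rect 228.0 162.5 (25.0, 22.0) 90.0 [505.3  26.2  44. ]
foot 212.0 176.0 37.483428955078125 [473.   68.7  18. ] [464.1  78.1  18. ]
foot hand [454.6  88.9  18. ]
[array([ 475.3, -241.8]), array([ 440. , -227.7]), array([ 422.8, -261.7])]
[array([ 479.4, -252.3]), array([ 442.3, -237.4]), array([ 424.2, -273.3])]
jar body top corners scene z46 [array([ 425.5, -241.8]), array([ 461. , -294.8]), array([ 420.2, -275.5])]
```

Call:
send_rows:
  increments:
    - {"offset": [0,0,0],"rotation": [0,0,-6.3],"jaw": 8.5}
    - {"offset": [0,0,0],"rotation": [0,0,-6.3],"jaw": 8.5}
    - {"offset": [0,0,0],"rotation": [0,0,-6.3],"jaw": 8.5}
    - {"offset": [0,0,0],"rotation": [0,0,-6.3],"jaw": 8.5}
    - {"offset": [-1.5,-3,0],"rotation": [0,0,0],"jaw": 8.5}
    - {"offset": [-1.5,-3,0],"rotation": [0,0,0],"jaw": 8.5}
    - {"offset": [-1.5,-3,0],"rotation": [0,0,0],"jaw": 8.5}
    - {"offset": [-1.5,-3,0],"rotation": [0,0,0],"jaw": 8.5}
    - {"offset": [-1.5,-3,0],"rotation": [0,0,0],"jaw": 8.5}
    - {"offset": [-1.5,-3,0],"rotation": [0,0,0],"jaw": 8.5}
    - {"offset": [-1.5,-3,0],"rotation": [0,0,0],"jaw": 8.5}
    - {"offset": [-1.5,-3,0],"rotation": [0,0,0],"jaw": 8.5}

```text
clock: 1.1
tool_pos: [386.1, 324.2, 248.2]
orientation: [0.002, -3.141, 0.0]
force: [0.6, 0.6, 0.5]
opening: 85.1
gripper_force: 0.0
```

```bash
cat > st.py <<'E'
from h import *
np.set_printoptions(precision=3,suppress=True)
s=observe();R=cv2.Rodrigues(s['orientation'])[0]
print('t',round(s['clock'],2),'tcp',s['tool_pos'],'yang',np.degrees(np.arctan2(R[1,1],R[0,1])).round(2),'z',R[:,2],'q',s['joints'],'F',s['force'],'T',s['torque'],'op',s['opening'],s['gripper_force'])
E
python3 st.py
```

```text
t 1.1 tcp [386.114 324.237 248.165] yang 90.06 z [-0. -0. -1.] q [-0.773  0.201  0.015  1.91  -0.003  1.03   0.816] F [0.59  0.597 0.532] T [ 0.032  0.021 -0.043] op 85.08170256614184 0.0
```

Call:
send_rows:
  increments:
    - {"offset": [-0.3,-3,0],"jaw": 8.5}
    - {"offset": [-0.3,-3,0],"jaw": 8.5}
    - {"offset": [-0.3,-3,0],"jaw": 8.5}
    - {"offset": [-0.3,-3,0],"jaw": 8.5}
    - {"offset": [-0.3,-3,0],"jaw": 8.5}
    - {"offset": [-0.3,-3,0],"jaw": 8.5}
    - {"offset": [-0.3,-3,0],"jaw": 8.5}
    - {"offset": [-0.3,-3,0],"jaw": 8.5}
    - {"offset": [-0.3,-3,0],"jaw": 8.5}
    - {"offset": [-0.3,-3,0],"jaw": 8.5}
    - {"offset": [-0.3,-3,0],"jaw": 8.5}
    - {"offset": [-0.3,-3,0],"jaw": 8.5}

```text
validation failed for argument at $.in...
```

Call:
send_rows:
  increments:
    - {"offset": [-0.3,-2.85,0],"jaw": 8.5}
    - {"offset": [-0.3,-2.85,0],"jaw": 8.5}
    - {"offset": [-0.3,-2.85,0],"jaw": 8.5}
    - {"offset": [-0.3,-2.85,0],"jaw": 8.5}
    - {"offset": [-0.3,-2.85,0],"jaw": 8.5}
    - {"offset": [-0.3,-2.85,0],"jaw": 8.5}
    - {"offset": [-0.3,-2.85,0],"jaw": 8.5}
    - {"offset": [-0.3,-2.85,0],"jaw": 8.5}
    - {"offset": [0,0,2],"jaw": 8.5}
    - {"offset": [0,0,2],"jaw": 8.5}
    - {"offset": [0,0,2],"jaw": 8.5}
    - {"offset": [0,0,2],"jaw": 8.5}

```text
validation failed for argument at $.in...
```

```bash
python3 st.py; python3 - <<'E'
from h import *
a=cap('scene','s1');b=cap('top','t1')
r=lambda i,x,y,w,h:cv2.resize(i[y:y+h,x:x+w],(400,300),interpolation=cv2.INTER_CUBIC)
cv2.imwrite('pics/c1.png',np.hstack([r(a['img'],270,150,136,102),r(b['img'],290,140,120,90)]))
E
```

```text
t 1.1 tcp [386.114 324.237 248.165] yang 90.06 z [-0. -0. -1.] q [-0.773  0.201  0.015  1.91  -0.003  1.03   0.816] F [0.59  0.597 0.532] T [ 0.032  0.021 -0.043] op 85.08170256614184 0.0
```

View pics/c1.png

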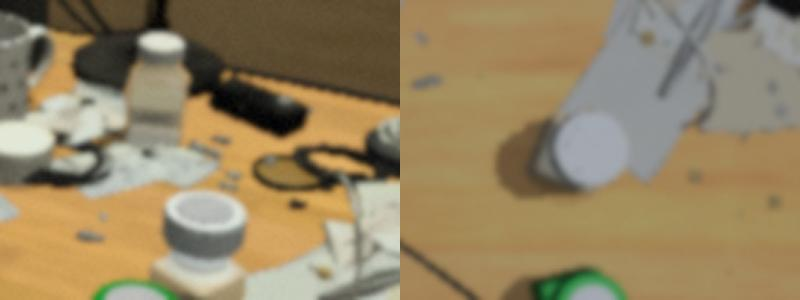

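The rows need a rotation field, so neither move was made. The picture shows the jar undisturbed and, at the back, the taller jar. I'll resend the moves.

Call:
send_rows:
  increments:
    - {"offset": [-0.3,-3,0],"rotation": [0,0,0],"jaw": 8.5}
    - {"offset": [-0.3,-3,0],"rotation": [0,0,0],"jaw": 8.5}
    - {"offset": [-0.3,-3,0],"rotation": [0,0,0],"jaw": 8.5}
    - {"offset": [-0.3,-3,0],"rotation": [0,0,0],"jaw": 8.5}
    - {"offset": [-0.3,-3,0],"rotation": [0,0,0],"jaw": 8.5}
    - {"offset": [-0.3,-3,0],"rotation": [0,0,0],"jaw": 8.5}
    - {"offset": [-0.3,-3,0],"rotation": [0,0,0],"jaw": 8.5}
    - {"offset": [-0.3,-3,0],"rotation": [0,0,0],"jaw": 8.5}
    - {"offset": [-0.3,-3,0],"rotation": [0,0,0],"jaw": 8.5}
    - {"offset": [-0.3,-3,0],"rotation": [0,0,0],"jaw": 8.5}
    - {"offset": [-0.3,-3,0],"rotation": [0,0,0],"jaw": 8.5}
    - {"offset": [-0.3,-3,0],"rotation": [0,0,0],"jaw": 8.5}

```text
clock: 2.2
tool_pos: [422.0, -35.4, 248.3]
orientation: [-0.002, 3.141, -0.0]
force: [-0.1, 0.7, 0.8]
opening: 85.2
gripper_force: 0.0
```

Call:
send_rows:
  increments:
    - {"offset": [-0.35,-2.85,0],"rotation": [0,0,0],"jaw": 8.5}
    - {"offset": [-0.35,-2.85,0],"rotation": [0,0,0],"jaw": 8.5}
    - {"offset": [-0.35,-2.85,0],"rotation": [0,0,0],"jaw": 8.5}
    - {"offset": [-0.35,-2.85,0],"rotation": [0,0,0],"jaw": 8.5}
    - {"offset": [-0.35,-2.85,0],"rotation": [0,0,0],"jaw": 8.5}
    - {"offset": [-0.35,-2.85,0],"rotation": [0,0,0],"jaw": 8.5}
    - {"offset": [-0.35,-2.85,0],"rotation": [0,0,0],"jaw": 8.5}
    - {"offset": [-0.35,-2.85,0],"rotation": [0,0,0],"jaw": 8.5}
    - {"offset": [0,0,2],"rotation": [0,0,0],"jaw": 8.5}
    - {"offset": [0,0,2],"rotation": [0,0,0],"jaw": 8.5}
    - {"offset": [0,0,2],"rotation": [0,0,0],"jaw": 8.5}
    - {"offset": [0,0,2],"rotation": [0,0,0],"jaw": 8.5}

```text
clock: 3.2
tool_pos: [450.3, -261.9, 167.2]
orientation: [0.001, -3.141, -0.0]
force: [1.2, 0.4, 0.3]
opening: 84.9
gripper_force: 0.0
```

```bash
python3 st.py; python3 - <<'E'
from h import *
a=cap('scene','s1');b=cap('top','t1')
r=lambda i,x,y,w,h:cv2.resize(i[y:y+h,x:x+w],(400,300),interpolation=cv2.INTER_CUBIC)
cv2.imwrite('pics/c1.png',np.hstack([r(a['img'],270,150,136,102),r(b['img'],290,140,120,90)]))
E
```

```text
t 3.2 tcp [ 450.305 -261.897  167.233] yang 90.05 z [-0.  0. -1.] q [ 0.047  0.365  0.509  1.961 -0.229  0.871  2.249] F [1.237 0.395 0.284] T [ 0.02  -0.031  0.01 ] op 84.88374805629375 0.0
```

View pics/c1.png

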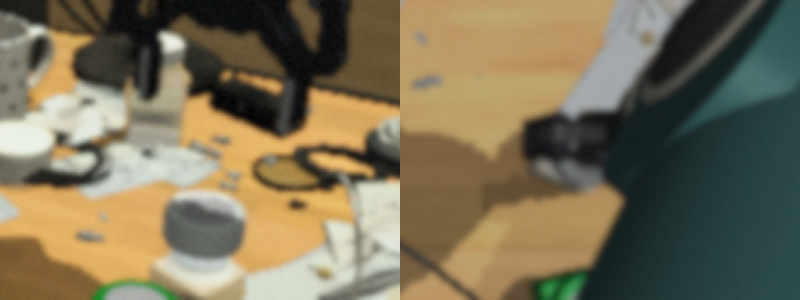

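The open fingers straddle the lid at about (204,225) in the left crop. I'll go down and close.

Call:
send_rows:
  increments:
    - {"offset": [-0.1,-0.1,1.5],"rotation": [0,0,0],"jaw": 8.5}
    - {"offset": [0,0,1.5],"rotation": [0,0,0],"jaw": 8.5}
    - {"offset": [0,0,1.5],"rotation": [0,0,0],"jaw": 8.5}
    - {"offset": [0,0,1.5],"rotation": [0,0,0],"jaw": 8.5}
    - {"offset": [0,0,1.5],"rotation": [0,0,0],"jaw": 8.5}
    - {"offset": [0,0,1],"rotation": [0,0,0],"jaw": 8.5}
    - {"offset": [0,0,1],"rotation": [0,0,0],"jaw": 8.5}
    - {"offset": [0,0,0],"rotation": [0,0,0],"jaw": 8.5}

```text
clock: 3.97
tool_pos: [451.1, -262.7, 72.4]
orientation: [0.002, -3.14, -0.001]
force: [-0.7, -0.1, -0.8]
opening: 84.9
gripper_force: 0.0
```

Call:
send_rows:
  increments:
    - {"offset": [0,0,0],"rotation": [0,0,0],"jaw": 7.0}
    - {"offset": [0,0,0],"rotation": [0,0,0],"jaw": 6.0}
    - {"offset": [0,0,0],"rotation": [0,0,0],"jaw": 5.6}
    - {"offset": [0,0,0],"rotation": [0,0,0],"jaw": 5.2}
    - {"offset": [0,0,0],"rotation": [0,0,0],"jaw": 4.5}
    - {"offset": [0,0,0],"rotation": [0,0,0],"jaw": 4.5}
    - {"offset": [0,0,0],"rotation": [0,0,0],"jaw": 4.5}
    - {"offset": [0,0,0],"rotation": [0,0,0],"jaw": 4.5}
    - {"offset": [0,0,0],"rotation": [0,0,0],"jaw": 4.5}
    - {"offset": [0,0,0],"rotation": [0,0,0],"jaw": 4.5}

```text
clock: 4.8
tool_pos: [451.9, -263.1, 74.1]
orientation: [-0.002, 3.14, -0.0]
force: [-0.2, 1.5, 7.1]
opening: 52.8
gripper_force: 61.2
```

```bash
python3 st.py
```

```text
t 4.8 tcp [ 451.88  -263.094   74.062] yang 90.07 z [ 0.001 -0.    -1.   ] q [ 0.116  0.517  0.436  2.008 -0.337  0.684  2.338] F [-0.181  1.452  7.092] T [ 0.31   0.088 -0.011] op 52.81202844866579 61.1836838722229
```

Call:
send_rows:
  increments:
    - {"offset": [0,0,-0.3],"rotation": [0,0,0],"jaw": 4.5}
    - {"offset": [0,0,-0.6],"rotation": [0,0,0],"jaw": 4.5}
    - {"offset": [0,0,-1],"rotation": [0,0,0],"jaw": 4.5}
    - {"offset": [0,0,-1.3],"rotation": [0,0,0],"jaw": 4.5}
    - {"offset": [0,0,-1.5],"rotation": [0,0,0],"jaw": 4.5}
    - {"offset": [0,0,-1.5],"rotation": [0,0,0],"jaw": 4.5}
    - {"offset": [0,0,-1],"rotation": [0,0,0],"jaw": 4.5}
    - {"offset": [0,0,-0.6],"rotation": [0,0,0],"jaw": 4.5}
    - {"offset": [0,0,-0.3],"rotation": [0,0,0],"jaw": 4.5}
    - {"offset": [0,0,0],"rotation": [0,0,0],"jaw": 4.5}

```text
clock: 5.63
tool_pos: [451.5, -263.0, 154.7]
orientation: [-0.002, 3.141, -0.0]
force: [0.7, -0.5, -2.9]
opening: 52.6
gripper_force: 63.5
```

```bash
python3 st.py
```

```text
t 5.63 tcp [ 451.524 -263.008  154.739] yang 90.07 z [ 0.001 -0.    -1.   ] q [ 0.055  0.387  0.504  1.967 -0.246  0.846  2.263] F [ 0.695 -0.498 -2.922] T [-0.037  0.029  0.052] op 52.57164796539019 63.48359227180481
```

Call:
send_rows:
  increments:
    - {"offset": [0,0.5,0],"rotation": [0,0,0],"jaw": 4.5}
    - {"offset": [0,1.5,0],"rotation": [0,0,0],"jaw": 4.5}
    - {"offset": [0,2,0],"rotation": [0,0,0],"jaw": 4.5}
    - {"offset": [0,2.5,0],"rotation": [0,0,0],"jaw": 4.5}
    - {"offset": [0,2.5,0],"rotation": [0,0,0],"jaw": 4.5}
    - {"offset": [0,2.5,0],"rotation": [0,0,0],"jaw": 4.5}
    - {"offset": [0,2.5,0],"rotation": [0,0,0],"jaw": 4.5}
    - {"offset": [0,2.5,0],"rotation": [0,0,0],"jaw": 4.5}
    - {"offset": [0,2.5,0],"rotation": [0,0,0],"jaw": 4.5}
    - {"offset": [0,2.5,0],"rotation": [0,0,0],"jaw": 4.5}
    - {"offset": [0,2.5,0],"rotation": [0,0,0],"jaw": 4.5}
    - {"offset": [0,2.5,0],"rotation": [0,0,0],"jaw": 4.5}

```text
clock: 6.63
tool_pos: [450.4, 3.5, 153.7]
orientation: [0.002, -3.141, 0.0]
force: [1.5, 1.2, -3.1]
opening: 52.8
gripper_force: 63.7
```

Call:
send_rows:
  increments:
    - {"offset": [0,2.2,0],"rotation": [0,0,1],"jaw": 4.5}
    - {"offset": [0,1.8,0],"rotation": [0,0,1],"jaw": 4.5}
    - {"offset": [0,1.5,0],"rotation": [0,0,1],"jaw": 4.5}
    - {"offset": [0,1.2,0],"rotation": [0,0,1],"jaw": 4.5}
    - {"offset": [0,1,0],"rotation": [0,0,1],"jaw": 4.5}
    - {"offset": [0,0.7,0],"rotation": [0,0,1],"jaw": 4.5}
    - {"offset": [0,0.4,0],"rotation": [0,0,1],"jaw": 4.5}
    - {"offset": [0,0.2,0],"rotation": [0,0,1],"jaw": 4.5}
    - {"offset": [0,0,0],"rotation": [0,0,0],"jaw": 4.5}
    - {"offset": [0,0,0],"rotation": [0,0,0],"jaw": 4.5}

```text
clock: 7.47
tool_pos: [454.3, 91.5, 154.1]
orientation: [-0.218, -3.134, 0.001]
force: [0.3, 0.1, -3.0]
opening: 52.7
gripper_force: 64.6
```

```bash
python3 st.py; python3 - <<'E'
from h import *
a=cap('scene','s2');b=cap('top','t2')
r=lambda i,x,y,w,h:cv2.resize(i[y:y+h,x:x+w],(400,600),interpolation=cv2.INTER_CUBIC)
cv2.imwrite('pics/c2.png',np.hstack([r(a['img'],164,132,80,120),r(b['img'],164,130,80,120)]))
E
```

```text
t 7.47 tcp [454.277  91.497 154.09 ] yang 82.06 z [-0. -0. -1.] q [-0.609  0.271  0.393  2.102 -0.144  0.794  1.305] F [ 0.254  0.069 -3.022] T [ 0.508 -0.069  0.018] op 52.730556878465734 64.62697148323059
```

View pics/c2.png

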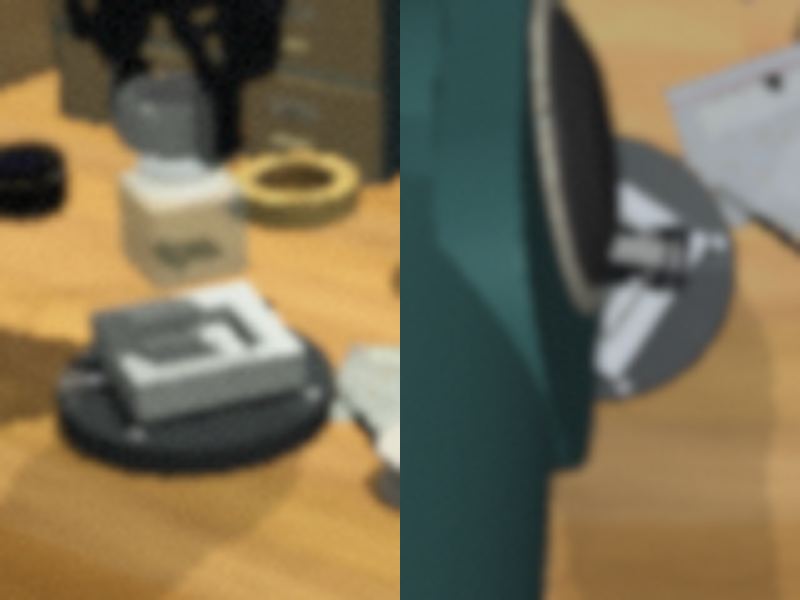

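The scene crop shows the jar hanging upright above the pocket. Its lower front edge runs from about (158,285) to (245,270), and the table's front edge from (128,380) to (305,340). I'll compare their yaw angles.

```bash
python3 - <<'E'
from h import *
np.set_printoptions(precision=1,suppress=True)
a={k:v for k,v in np.load('pics/s2.npz').items()};img=a['img'].astype(float)
def edge(x0,x1,f,h,ch):
    P=[]
    for x in range(x0,x1+1):
        yc=f(x);ys=np.arange(int(yc-h),int(yc+h)+1);g=np.abs(np.diff(img[ys[0]:ys[-1]+2,x,ch]));g=np.maximum(g-0.3*g.max(),0);P.append((x,(g*(ys+.5)).sum()/g.sum()))
    P=np.array(P);return P
C=lambda x,y:(164+x/5-.5,132+y/5-.5)
def line(p,q,m0,m1,h,ch):
    p=C(*p);q=C(*q);f=lambda x:p[1]+(q[1]-p[1])*(x-p[0])/(q[0]-p[0])
    return edge(int(p[0]+m0),int(q[0]-m1),f,h,ch)
for n,p,q,z,m in(('jar bottom front',(158,285),(245,270),80,3),('table top front',(128,383),(305,343),44,4),('table bottom front',(135,418),(303,380),24,4),('table top back? ',(95,320),(245,283),44,5)):
  for ch in(0,1,2):
    P=line(p,q,m,m,3,ch);s=np.polyfit(P[:,0],P[:,1],1);r=np.abs(np.polyval(s,P[:,0])-P[:,1]).max()
    e=[onz(a,x,np.polyval(s,x),z) for x in(P[0,0],P[-1,0])];d=e[1]-e[0]
    print(n,ch,'res',round(r,2),'yaw',np.degrees(np.arctan2(d[1],d[0])).round(1),e[0][:2],e[1][:2])
print([onz(a,*C(x,y),80)[:2] for x,y in((128,255),(158,285),(247,268))])
print('lid bottom/jar: neck axis', [onz(a,*C(x,y),z) for x,y,z in((185,180,126),)])
E
```

```text
jar bottom front 0 res 0.49 yaw -57.9 [432.6  80.5] [446.5  58.3]
jar bottom front 1 res 0.89 yaw -55.8 [435.2  82.6] [449.9  61. ]
jar bottom front 2 res 1.24 yaw -31.1 [433.5  81.3] [457.4  66.9]
table top front 0 res 1.5 yaw -40.3 [408.3  78.7] [458.3  36.3]
table top front 1 res 1.42 yaw -40.5 [408.5  78.9] [458.3  36.3]
table top front 2 res 1.43 yaw -40.3 [408.4  78.7] [458.3  36.3]
table bottom front 0 res 0.34 yaw -32.9 [402.6  72.6] [457.8  36.8]
table bottom front 1 res 0.21 yaw -32.8 [402.5  72.5] [457.8  36.8]
table bottom front 2 res 0.23 yaw -32.6 [402.4  72.4] [457.9  36.9]
table top back?  0 res 0.85 yaw -31.3 [450.1 133.3] [495.8 105.5]
table top back?  1 res 0.94 yaw -30.7 [448.1 131.6] [494.2 104.3]
table top back?  2 res 0.74 yaw -39.8 [453.1 136. ] [492.6 103.1]
[array([447.6, 120.9]), array([429.3,  86.7]), array([467. ,  62.4])]
lid bottom/jar: neck axis [array([452.7,  85.7, 126. ])]
```

The jar's yaw is about -28° to -33° and the table's is -33°, so they are aligned. I'll shift -4.5 mm in y and lower toward the rim.

Call:
send_rows:
  increments:
    - {"offset": [-0.03,-0.22,0],"rotation": [0,0,0],"jaw": 4.5}
    - {"offset": [-0.03,-0.22,0],"rotation": [0,0,0],"jaw": 4.5}
    - {"offset": [0,0,0.8],"rotation": [0,0,0],"jaw": 4.5}
    - {"offset": [0,0,1],"rotation": [0,0,0],"jaw": 4.5}
    - {"offset": [0,0,0.8],"rotation": [0,0,0],"jaw": 4.5}
    - {"offset": [0,0,0.4],"rotation": [0,0,0],"jaw": 4.5}
    - {"offset": [0,0,0],"rotation": [0,0,0],"jaw": 4.5}
    - {"offset": [0,0,0],"rotation": [0,0,0],"jaw": 4.5}

```text
clock: 8.23
tool_pos: [454.3, 87.3, 123.9]
orientation: [-0.218, -3.133, 0.001]
force: [-0.6, -3.6, -3.4]
opening: 52.6
gripper_force: 64.8
```

```bash
python3 st.py
```

```text
t 8.23 tcp [454.275  87.288 123.936] yang 82.06 z [-0.001 -0.001 -1.   ] q [-0.584  0.323  0.38   2.124 -0.178  0.725  1.344] F [-0.641 -3.614 -3.375] T [-0.985  0.148  0.019] op 52.6462601872121 64.82006192207336
```

Call:
send_rows:
  increments:
    - {"offset": [0,0,0.15],"rotation": [0,0,0],"jaw": 4.5}
    - {"offset": [0,0,0.15],"rotation": [0,0,0],"jaw": 4.5}
    - {"offset": [0,0,0.15],"rotation": [0,0,0],"jaw": 4.5}
    - {"offset": [0,0,0.15],"rotation": [0,0,0],"jaw": 4.5}
    - {"offset": [0,0,0.15],"rotation": [0,0,0],"jaw": 4.5}
    - {"offset": [0,0,0.15],"rotation": [0,0,0],"jaw": 4.5}
    - {"offset": [0,0,0],"rotation": [0,0,0],"jaw": 4.5}

```text
clock: 8.82
tool_pos: [455.7, 87.6, 116.2]
orientation: [0.217, 3.132, 0.001]
force: [-0.5, -1.1, 18.6]
opening: 52.7
gripper_force: 67.2
```

```bash
python3 st.py
```

```text
t 8.82 tcp [455.712  87.567 116.174] yang 82.06 z [ 0.003  0.001 -1.   ] q [-0.578  0.338  0.374  2.127 -0.189  0.704  1.353] F [-0.509 -1.122 18.648] T [-0.66   0.51  -0.049] op 52.6983480105964 67.16493129730225
```

Call:
send_rows:
  increments:
    - {"offset": [0,0,-0.2],"rotation": [0,0,0],"jaw": 4.5}
    - {"offset": [-0.2,0.03,0],"rotation": [0,0,0],"jaw": 4.5}
    - {"offset": [0,0,0.1],"rotation": [0,0,0],"jaw": 4.5}
    - {"offset": [0,0,0.1],"rotation": [0,0,0],"jaw": 4.5}
    - {"offset": [0,0,0.1],"rotation": [0,0,0],"jaw": 4.5}
    - {"offset": [0,0,0],"rotation": [0,0,0],"jaw": 4.5}

```text
clock: 9.32
tool_pos: [456.3, 87.6, 114.0]
orientation: [-0.217, -3.134, 0.0]
force: [-0.4, 3.9, -3.1]
opening: 52.5
gripper_force: 65.0
```

```bash
python3 st.py; python3 - <<'E'
from h import *
a=cap('scene','s3');b=cap('top','t3')
r=lambda i,x,y,w,h:cv2.resize(i[y:y+h,x:x+w],(600,600),interpolation=cv2.INTER_CUBIC)
cv2.imwrite('pics/c3.png',r(a['img'],164,145,80,80))
E
```

```text
t 9.32 tcp [456.292  87.621 113.984] yang 82.07 z [-0. -0. -1.] q [-0.576  0.345  0.373  2.125 -0.192  0.703  1.356] F [-0.436  3.937 -3.137] T [ 0.866  0.124 -0.055] op 52.52355363434554 65.03154873847961
```

View pics/c3.png

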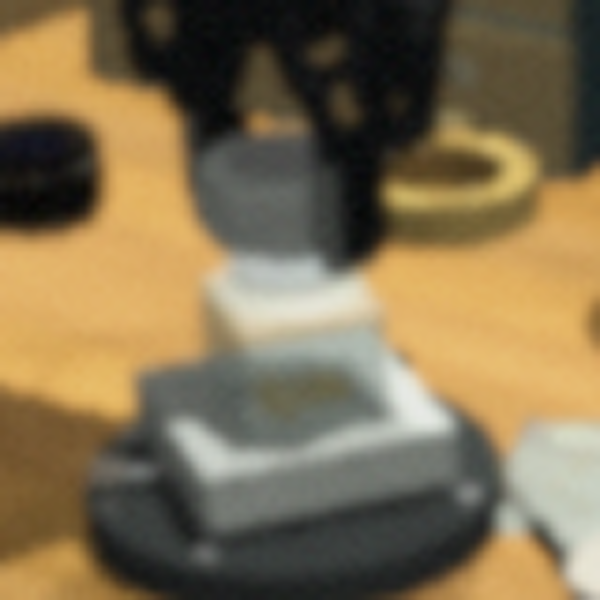

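The jar's body now sits inside the table outline and carries no contact force, so the shift worked. I'll keep lowering.

Call:
send_rows:
  increments:
    - {"offset": [0,0,0.1],"rotation": [0,0,0],"jaw": 4.5}
    - {"offset": [0,0,0.1],"rotation": [0,0,0],"jaw": 4.5}
    - {"offset": [0,0,0.1],"rotation": [0,0,0],"jaw": 4.5}
    - {"offset": [0,0,0.1],"rotation": [0,0,0],"jaw": 4.5}
    - {"offset": [0,0,0],"rotation": [0,0,0],"jaw": 4.5}

```text
clock: 9.83
tool_pos: [456.4, 87.5, 110.2]
orientation: [-0.217, -3.134, -0.0]
force: [-1.5, 4.6, -1.1]
opening: 52.9
gripper_force: 65.2
```

```bash
python3 st.py
```

```text
t 9.83 tcp [456.442  87.548 110.176] yang 82.06 z [-0.  0. -1.] q [-0.573  0.352  0.37   2.127 -0.196  0.694  1.36 ] F [-1.486  4.641 -1.066] T [ 1.204  0.209 -0.021] op 52.865557672661176 65.19832849502563
```

Call:
send_rows:
  increments:
    - {"offset": [0,0.06,0.1],"rotation": [0,0,0],"jaw": 4.5}
    - {"offset": [0,0,0.1],"rotation": [0,0,0],"jaw": 4.5}
    - {"offset": [0,0,0.1],"rotation": [0,0,0],"jaw": 4.5}
    - {"offset": [0,0,0.1],"rotation": [0,0,0],"jaw": 4.5}
    - {"offset": [0,0,0],"rotation": [0,0,0],"jaw": 4.5}

```text
clock: 10.25
tool_pos: [456.4, 87.8, 106.0]
orientation: [-0.218, -3.134, 0.001]
force: [-1.0, 0.6, -4.0]
opening: 52.2
gripper_force: 64.9
```

```bash
python3 st.py
```

```text
t 10.25 tcp [456.353  87.794 106.005] yang 82.05 z [-0. -0. -1.] q [-0.571  0.36   0.367  2.129 -0.201  0.685  1.363] F [-1.039  0.56  -4.024] T [ 0.137  0.282 -0.106] op 52.24575070151424 64.90449786186218
```

Call:
send_rows:
  increments:
    - {"offset": [0,0,0.1],"rotation": [0,0,0],"jaw": 4.5}
    - {"offset": [0,0,0.1],"rotation": [0,0,0],"jaw": 4.5}
    - {"offset": [0,0,0],"rotation": [0,0,0],"jaw": 4.5}

```text
clock: 10.5
tool_pos: [456.7, 87.9, 104.4]
orientation: [0.218, 3.134, -0.0]
force: [-3.9, 0.2, 6.2]
opening: 52.8
gripper_force: 65.9
```

```bash
python3 st.py
```

```text
t 10.5 tcp [456.668  87.917 104.392] yang 82.05 z [ 0. -0. -1.] q [-0.569  0.363  0.366  2.13  -0.203  0.681  1.365] F [-3.904  0.17   6.224] T [-0.185  0.87   0.005] op 52.75896467824211 65.87933421134949
```

The jar is on the pocket floor: contact came at TCP z 104.4, as expected. Now I'll start screwing and watch the torque.

Call:
send_rows:
  increments:
    - {"offset": [0,0,-0.02],"rotation": [0,0,4],"jaw": 4.5}
    - {"offset": [0,0,0.023],"rotation": [0,0,7],"jaw": 4.5}
    - {"offset": [0,0,0.023],"rotation": [0,0,7],"jaw": 4.5}
    - {"offset": [0,0,0.023],"rotation": [0,0,7],"jaw": 4.5}
    - {"offset": [0,0,0.023],"rotation": [0,0,7],"jaw": 4.5}

```text
clock: 10.92
tool_pos: [456.5, 88.1, 103.7]
orientation: [-1.082, -2.949, -0.0]
force: [-3.2, 0.6, 1.7]
opening: 52.6
gripper_force: 65.4
```

```bash
python3 st.py
```

```text
t 10.92 tcp [456.455  88.122 103.677] yang 49.72 z [-0.  0. -1.] q [-0.68   0.383  0.498  2.134 -0.285  0.688  0.877] F [-3.198  0.572  1.675] T [0.167 0.891 0.038] op 52.57579012289765 65.44007778167725
```

Call:
send_rows:
  increments:
    - {"offset": [0,0,0.023],"rotation": [0,0,7],"jaw": 4.5}
    - {"offset": [0,0,0.023],"rotation": [0,0,7],"jaw": 4.5}
    - {"offset": [0,0,0.023],"rotation": [0,0,7],"jaw": 4.5}
    - {"offset": [0,0,0.023],"rotation": [0,0,7],"jaw": 4.5}
    - {"offset": [0,0,0.023],"rotation": [0,0,7],"jaw": 4.5}
    - {"offset": [0,0,0.023],"rotation": [0,0,7],"jaw": 4.5}

```text
clock: 11.42
tool_pos: [456.4, 88.4, 102.3]
orientation: [-2.066, -2.366, -0.0]
force: [-3.7, 3.7, 1.7]
opening: 52.8
gripper_force: 65.4
```

```bash
python3 st.py
```

```text
t 11.42 tcp [456.399  88.426 102.286] yang 7.75 z [-0.  0. -1.] q [-0.823  0.424  0.675  2.138 -0.408  0.707  0.26 ] F [-3.659  3.709  1.719] T [0.773 1.007 0.047] op 52.844108446402316 65.3931999206543
```

Joint 3 is drifting, so after a few more degrees I'll release, turn back and regrasp.

Call:
send_rows:
  increments:
    - {"offset": [0,0,0.023],"rotation": [0,0,7],"jaw": 4.5}
    - {"offset": [0,0,0.023],"rotation": [0,0,7],"jaw": 4.5}
    - {"offset": [0,0,0.023],"rotation": [0,0,7],"jaw": 4.5}
    - {"offset": [0,0,0.023],"rotation": [0,0,7],"jaw": 4.5}
    - {"offset": [0,0,0],"rotation": [0,0,0],"jaw": 4.5}

```text
clock: 11.83
tool_pos: [456.5, 88.6, 101.3]
orientation: [-2.577, -1.796, 0.0]
force: [-2.6, 4.9, 3.1]
opening: 52.4
gripper_force: 65.4
```

```bash
python3 st.py
```

```text
t 11.83 tcp [456.507  88.631 101.258] yang -20.26 z [-0.  0. -1.] q [-0.917  0.465  0.796  2.141 -0.503  0.728 -0.141] F [-2.646  4.891  3.106] T [1.207 0.773 0.067] op 52.393849725873274 65.44427990913391
```

Call:
send_rows:
  increments:
    - {"offset": [0,0,0],"rotation": [0,0,0],"jaw": 6.0}
    - {"offset": [0,0,0],"rotation": [0,0,0],"jaw": 7.5}
    - {"offset": [0,0,0],"rotation": [0,0,0],"jaw": 8.2}
    - {"offset": [0,0,0],"rotation": [0,0,0],"jaw": 8.2}
    - {"offset": [0,0,0],"rotation": [0,0,0],"jaw": 8.2}
    - {"offset": [0,0,0],"rotation": [0,0,0],"jaw": 8.2}

```text
clock: 12.33
tool_pos: [456.6, 87.9, 101.3]
orientation: [2.572, 1.804, 0.0]
force: [0.2, -0.4, 0.8]
opening: 82.1
gripper_force: 0.0
```

```bash
python3 st.py
```

```text
t 12.33 tcp [456.61   87.877 101.323] yang -19.91 z [ 0. -0. -1.] q [-0.914  0.464  0.795  2.141 -0.501  0.728 -0.135] F [ 0.218 -0.401  0.825] T [-0.039  0.038  0.007] op 82.08671916177269 0.0
```

Call:
send_rows:
  increments:
    - {"offset": [0,0,0],"rotation": [0,0,-7],"jaw": 8.2}
    - {"offset": [0,0,0],"rotation": [0,0,-7],"jaw": 8.2}
    - {"offset": [0,0,0],"rotation": [0,0,-7],"jaw": 8.2}
    - {"offset": [0,0,0],"rotation": [0,0,-7],"jaw": 8.2}
    - {"offset": [0,0,0],"rotation": [0,0,-7],"jaw": 8.2}
    - {"offset": [0,0,0],"rotation": [0,0,-7],"jaw": 8.2}
    - {"offset": [0,0,0],"rotation": [0,0,-7],"jaw": 8.2}
    - {"offset": [0,0,0],"rotation": [0,0,-7],"jaw": 8.2}
    - {"offset": [0,0,0],"rotation": [0,0,-7],"jaw": 8.2}
    - {"offset": [0,0,0],"rotation": [0,0,-7],"jaw": 8.2}
    - {"offset": [0,0,0],"rotation": [0,0,-7],"jaw": 8.2}
    - {"offset": [0,0,0],"rotation": [0,0,-7],"jaw": 8.2}

```text
clock: 13.33
tool_pos: [456.6, 87.9, 101.3]
orientation: [0.695, 3.063, -0.0]
force: [0.6, 0.0, -0.8]
opening: 81.7
gripper_force: 0.0
```

Call:
send_rows:
  increments:
    - {"offset": [0,0,0],"rotation": [0,0,-7],"jaw": 8.2}
    - {"offset": [0,0,0],"rotation": [0,0,-7],"jaw": 7.5}
    - {"offset": [0,0,0],"rotation": [0,0,0],"jaw": 6.5}
    - {"offset": [0,0,0],"rotation": [0,0,0],"jaw": 5.8}
    - {"offset": [0,0,0],"rotation": [0,0,0],"jaw": 5.4}
    - {"offset": [0,0,0],"rotation": [0,0,0],"jaw": 5.0}
    - {"offset": [0,0,0],"rotation": [0,0,0],"jaw": 4.5}
    - {"offset": [0,0,0],"rotation": [0,0,0],"jaw": 4.5}
    - {"offset": [0,0,0],"rotation": [0,0,0],"jaw": 4.5}
    - {"offset": [0,0,0],"rotation": [0,0,0],"jaw": 4.5}

```text
clock: 14.17
tool_pos: [456.7, 88.2, 101.5]
orientation: [0.329, 3.124, 0.0]
force: [-0.6, 0.3, 4.3]
opening: 52.6
gripper_force: 61.6
```

```bash
python3 st.py
```

```text
t 14.17 tcp [456.747  88.166 101.466] yang 77.97 z [ 0. -0. -1.] q [-0.575  0.37   0.372  2.131 -0.212  0.674  1.301] F [-0.623  0.329  4.347] T [ 0.056  0.074 -0.009] op 52.62505577072263 61.593732833862305
```

Regrasped cleanly. I'll continue with small steps; 1.79 rad is done, and seating is expected between 2 and 3.2 rad.

Call:
send_rows:
  increments:
    - {"offset": [0,0,0.01],"rotation": [0,0,6],"jaw": 4.5}
    - {"offset": [0,0,0.023],"rotation": [0,0,7],"jaw": 4.5}
    - {"offset": [0,0,0.023],"rotation": [0,0,7],"jaw": 4.5}

```text
clock: 14.42
tool_pos: [456.7, 88.1, 100.9]
orientation: [0.876, 3.017, 0.0]
force: [-1.0, 0.4, 4.7]
opening: 52.8
gripper_force: 61.8
```

```bash
python3 st.py
```

```text
t 14.42 tcp [456.659  88.142 100.881] yang 57.63 z [ 0.  0. -1.] q [-0.644  0.382  0.455  2.134 -0.264  0.679  0.996] F [-1.001  0.352  4.692] T [0.12  0.166 0.069] op 52.751511365526426 61.83816075325012
```

Call:
send_rows:
  increments:
    - {"offset": [0,0,0.023],"rotation": [0,0,7],"jaw": 4.5}
    - {"offset": [0,0,0.023],"rotation": [0,0,7],"jaw": 4.5}

```text
clock: 14.58
tool_pos: [456.6, 88.2, 100.4]
orientation: [1.237, 2.888, 0.0]
force: [-0.8, 1.1, 5.3]
opening: 52.2
gripper_force: 61.8
```

```bash
python3 st.py
```

```text
t 14.58 tcp [456.643  88.182 100.422] yang 43.63 z [ 0.  0. -1.] q [-0.693  0.392  0.514  2.135 -0.303  0.682  0.787] F [-0.803  1.119  5.309] T [0.126 0.269 0.011] op 52.242061654212485 61.81508660316467
```

Call:
send_rows:
  increments:
    - {"offset": [0,0,0.023],"rotation": [0,0,7],"jaw": 4.5}
    - {"offset": [0,0,0.023],"rotation": [0,0,7],"jaw": 4.5}

```text
clock: 14.75
tool_pos: [456.6, 88.2, 99.9]
orientation: [1.58, 2.715, 0.0]
force: [-1.7, 0.4, 4.9]
opening: 52.3
gripper_force: 61.8
```

```bash
python3 st.py
```

```text
t 14.75 tcp [456.601  88.208  99.948] yang 29.63 z [ 0.  0. -1.] q [-0.741  0.405  0.573  2.137 -0.343  0.688  0.581] F [-1.654  0.389  4.942] T [0.125 0.3   0.054] op 52.313122891376096 61.75140738487244
```

Call:
send_rows:
  increments:
    - {"offset": [0,0,0.023],"rotation": [0,0,7],"jaw": 4.5}
    - {"offset": [0,0,0.023],"rotation": [0,0,7],"jaw": 4.5}

```text
clock: 14.92
tool_pos: [456.6, 88.2, 99.5]
orientation: [1.899, 2.503, 0.0]
force: [0.2, 0.6, 3.7]
opening: 52.6
gripper_force: 61.8
```

```bash
python3 st.py
```

```text
t 14.92 tcp [456.583  88.246  99.504] yang 15.63 z [ 0.  0. -1.] q [-0.789  0.42   0.633  2.139 -0.386  0.695  0.377] F [0.153 0.577 3.659] T [0.206 0.355 0.035] op 52.57700655019504 61.76213264465332
```

Call:
send_rows:
  increments:
    - {"offset": [0,0,0.023],"rotation": [0,0,7],"jaw": 4.5}
    - {"offset": [0,0,0.023],"rotation": [0,0,7],"jaw": 4.5}

```text
clock: 15.08
tool_pos: [456.6, 88.3, 99.0]
orientation: [2.189, 2.253, 0.0]
force: [-0.5, 0.7, 4.5]
opening: 52.6
gripper_force: 61.8
```

```bash
python3 st.py
```

```text
t 15.08 tcp [456.579  88.305  99.036] yang 1.64 z [ 0.  0. -1.] q [-0.836  0.437  0.693  2.14  -0.431  0.703  0.174] F [-0.476  0.728  4.517] T [0.297 0.436 0.017] op 52.64847568793159 61.78781032562256
```

Call:
send_rows:
  increments:
    - {"offset": [0,0,0.023],"rotation": [0,0,7],"jaw": 4.5}
    - {"offset": [0,0,0.023],"rotation": [0,0,7],"jaw": 4.5}

```text
clock: 15.25
tool_pos: [456.3, 88.5, 98.6]
orientation: [-2.447, -1.97, 0.0]
force: [-4.1, 3.2, 9.8]
opening: 52.6
gripper_force: 62.4
```

```bash
python3 st.py
```

```text
t 15.25 tcp [456.342  88.544  98.598] yang -12.33 z [-0.  0. -1.] q [-0.883  0.456  0.753  2.142 -0.478  0.715 -0.025] F [-4.084  3.173  9.782] T [0.725 1.287 0.367] op 52.62976944666121 62.38144934177399
```

The lid has seated: torque rose to 0.37 N m, so the table is at about 0.3 rad. I'll hold there.

Call:
send_rows:
  increments:
    - {"offset": [0,0,0],"rotation": [0,0,0],"jaw": 4.5}
    - {"offset": [0,0,0],"rotation": [0,0,0],"jaw": 4.5}
    - {"offset": [0,0,0],"rotation": [0,0,0],"jaw": 4.5}

```text
clock: 15.5
tool_pos: [456.3, 88.6, 98.6]
orientation: [-2.441, -1.977, 0.0]
force: [-4.1, 2.6, 10.0]
opening: 52.8
gripper_force: 62.5
```

```bash
python3 st.py; python3 - <<'E'
from h import *
a=cap('scene','s4')
cv2.imwrite('pics/c4.png',cv2.resize(a['img'][145:235,154:254],(800,600)[:2] and (660,594),interpolation=cv2.INTER_CUBIC))
E
python3 st.py
```

```text
t 15.5 tcp [456.311  88.598  98.603] yang -11.98 z [-0.001  0.    -1.   ] q [-0.883  0.456  0.752  2.142 -0.477  0.715 -0.02 ] F [-4.088  2.641 10.017] T [0.632 1.083 0.307] op 52.756347678957795 62.5072717666626
t 15.55 tcp [456.298  88.585  98.579] yang -11.98 z [-0.001  0.    -1.   ] q [-0.882  0.456  0.752  2.142 -0.477  0.715 -0.02 ] F [-3.4    2.652  9.705] T [0.693 1.038 0.266] op 52.450762108327424 62.50471115112305
```

View pics/c4.png

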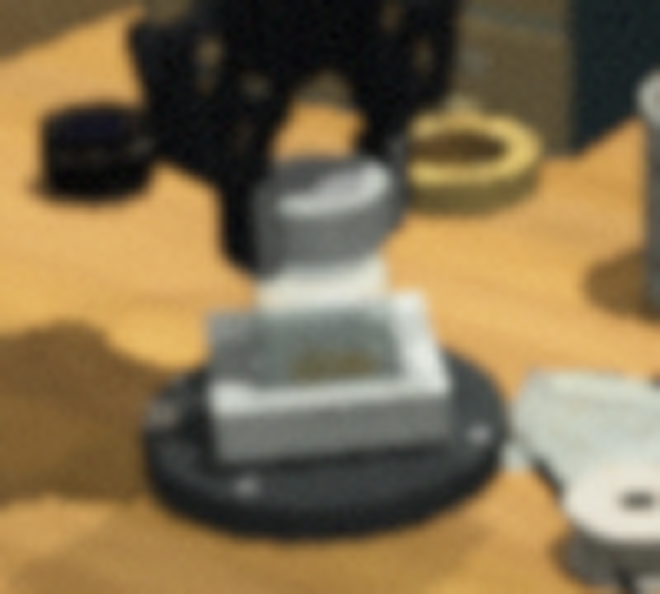

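The table is visibly turned: its front-bottom edge now runs from (218,455) to (450,430). I'll measure that angle against the rest value of -32.8°.

```bash
python3 - <<'E'
from h import *
c={k:v for k,v in np.load('pics/s4.npz').items()}
img=cv2.GaussianBlur(c['img'],(0,0),.6).astype(float).mean(2)
C=lambda x,y:(154+x/6.6-.5,145+y/6.6-.5)
for n,p,q,z in(('bottom',(218,457),(450,432),24),('topfront',(218,405),(450,385),44)):
    p,q=C(*p),C(*q);P=[]
    for x in range(int(p[0]+4),int(q[0]-3)):
        yc=p[1]+(q[1]-p[1])*(x-p[0])/(q[0]-p[0]);ys=np.arange(int(yc-3),int(yc+4));g=-np.diff(img[ys[0]:ys[-1]+2,x]);g=np.maximum(g-.3*g.max(),0);P.append((x,(g*(ys+.5)).sum()/g.sum()))
    P=np.array(P);s=np.polyfit(P[:,0],P[:,1],1);e=[onz(c,x,np.polyval(s,x),z) for x in P[[0,-1],0]];d=e[1]-e[0];y=np.degrees(np.arctan2(d[1],d[0]));print(n,y,'turn',np.radians(-32.8-y),'res',np.abs(np.polyval(s,P[:,0])-P[:,1]).max())
T=[]
for i in range(5): capture('scene');T.append(observe()['torque'][2])
print(T,np.mean(T))
E
```

```text
bottom -45.99617606498679 turn 0.23031672100688877 res 0.17850701003132485
topfront -45.25949971815847 turn 0.21745929323317092 res 0.2663573119237128
[np.float64(0.2793562577562362), np.float64(0.28423348770027757), np.float64(0.23942846582445396), np.float64(0.2682098188283032), np.float64(0.31152534185885383)] 0.27655067439362496
```

The table is at about 0.23 rad, so it needs a little more. I'll add 5° and hold.

Call:
send_rows:
  increments:
    - {"offset": [0,0,0],"rotation": [0,0,2.5],"jaw": 4.5}
    - {"offset": [0,0,0],"rotation": [0,0,2.5],"jaw": 4.5}
    - {"offset": [0,0,0],"rotation": [0,0,0],"jaw": 4.5}
    - {"offset": [0,0,0],"rotation": [0,0,0],"jaw": 4.5}
    - {"offset": [0,0,0],"rotation": [0,0,0],"jaw": 4.5}
    - {"offset": [0,0,0],"rotation": [0,0,0],"jaw": 4.5}

```text
clock: 16.3
tool_pos: [456.2, 88.7, 98.6]
orientation: [-2.524, -1.869, 0.0]
force: [-5.1, 3.4, 9.1]
opening: 52.4
gripper_force: 62.4
```

```bash
python3 st.py; python3 - <<'E'
from h import *
T=[]
for i in range(6): capture('scene');T.append(observe()['torque'][2])
print(T,np.mean(T),np.mean(T)/1.2)
E
```

```text
t 16.3 tcp [456.221  88.742  98.58 ] yang -16.97 z [-0.001  0.001 -1.   ] q [-0.899  0.463  0.774  2.142 -0.495  0.72  -0.091] F [-5.13   3.387  9.123] T [0.948 1.064 0.385] op 52.43031615481887 62.39068150520325
[np.float64(0.3173854650625844), np.float64(0.37134044462847465), np.float64(0.32843435881855076), np.float64(0.3265527501595054), np.float64(0.37898654487248873), np.float64(0.33063162499764326)] 0.34222186475654115 0.28518488729711766
```

The pointer held at about 0.29–0.31 rad for over 0.5 s. Now I'll release and retreat upward.

Call:
send_rows:
  increments:
    - {"offset": [0,0,0],"rotation": [0,0,0],"jaw": 6.0}
    - {"offset": [0,0,0],"rotation": [0,0,0],"jaw": 7.5}
    - {"offset": [0,0,0],"rotation": [0,0,0],"jaw": 8.4}
    - {"offset": [0,0,0],"rotation": [0,0,0],"jaw": 8.4}
    - {"offset": [0,0,0],"rotation": [0,0,0],"jaw": 8.4}
    - {"offset": [0,0,0],"rotation": [0,0,0],"jaw": 8.4}

```text
clock: 17.1
tool_pos: [456.5, 88.0, 98.4]
orientation: [2.525, 1.87, -0.0]
force: [0.3, -0.2, -0.0]
opening: 83.9
gripper_force: 0.0
```

Call:
send_rows:
  increments:
    - {"offset": [0,0,-0.5],"rotation": [0,0,0],"jaw": 8.4}
    - {"offset": [0,0,-1.5],"rotation": [0,0,0],"jaw": 8.4}
    - {"offset": [0,0,-2],"rotation": [0,0,0],"jaw": 8.4}
    - {"offset": [0,0,-2],"rotation": [0,0,0],"jaw": 8.4}
    - {"offset": [0,0,-2],"rotation": [0,0,0],"jaw": 8.4}
    - {"offset": [0,0,-2],"rotation": [0,0,0],"jaw": 8.4}
    - {"offset": [0,0,-2],"rotation": [0,0,0],"jaw": 8.4}
    - {"offset": [0,0,0],"rotation": [0,0,0],"jaw": 8.4}
    - {"offset": [0,0,0],"rotation": [0,0,0],"jaw": 8.4}

```text
clock: 17.85
tool_pos: [456.8, 88.3, 219.2]
orientation: [-2.524, -1.87, -0.003]
force: [-0.3, 0.2, 0.1]
opening: 84.3
gripper_force: 0.0
```

```bash
python3 st.py; python3 - <<'E'
from h import *
a=cap('scene','s5')
cv2.imwrite('pics/c5.png',cv2.resize(a['img'][145:235,154:254],(660,594),interpolation=cv2.INTER_CUBIC))
E
```

```text
t 17.85 tcp [456.833  88.314 219.248] yang -16.92 z [ 0.001  0.001 -1.   ] q [-1.09   0.244  0.956  2.052 -0.245  0.96  -0.301] F [-0.297  0.249  0.135] T [ 0.015  0.02  -0.044] op 84.27203507822186 0.0
```

View pics/c5.png

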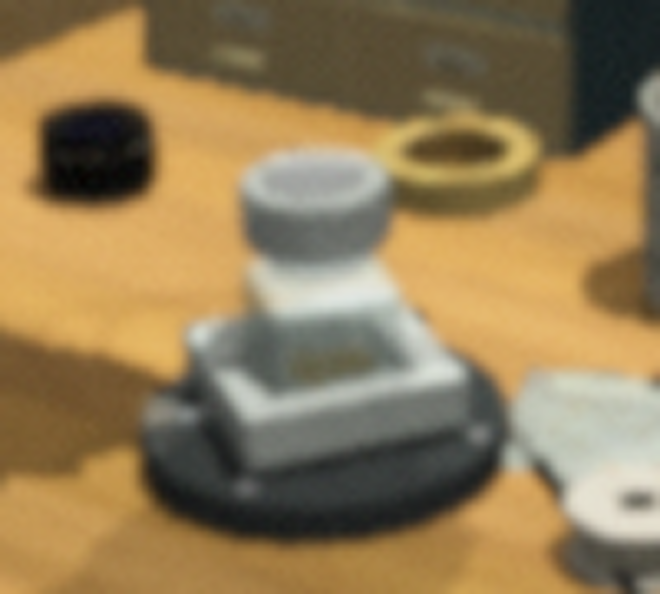

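The jar stands upright in the pocket with its lid on (lid at (315,205)), the table has sprung back (front edge (240,465)–(465,425)), and the gripper is clear. I'm handing in.

```bash
python3 -c "
from bench import *
print(finish_job())"
```

```text
the job is handed in; nothing more can be done
None
```

The jar stands upright in the pocket with its lid screwed snug: the pointer held at about 0.29–0.31 rad by the wrist torque, between the marks, and the table sprang back after release. The job is handed in; no verdict was returned.

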